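# Unhook the notched bar rest and stand it in line with the anvil

### The arm

A 6-joint arm with a two-finger parallel gripper is mounted at the origin on the work surface. World frame = base frame: x ahead of the robot, y to its left, z up, the work surface at z = 0. Lengths are in m, angles in rad, forces in N, time in s.
With the tool pointing down it reaches from about 0.35 to 0.775 m from the base axis. Payload 5.5 kg.
Tool frame: the origin (TCP) lies between the finger pads; the fingertips stand 19 mm ahead of it and the grasp point (between the pads) is the TCP (env.tcp_to_tips is the distance from the TCP to the fingertips, in m); z points along the fingers, y is the direction in which the jaws open and shut (so a half turn about z gives the same grasp; the last joint's range is limited). The gripper opens to 85 mm and grips with 20 to 120 N. Pads are 22 mm wide; open, the fingers measure 114 mm over their backs; the gripper's body (76 mm by 85 mm) begins 54 mm behind the grasp point. The pads swing forward as they close: fully open they stand 13 mm farther back than shut.
Start: joints at [1.093, 0.313, 0.046, 1.304, 0, 1.431], TCP at [0.191, 0.543, 0.25] pointing down, gripper open.
Joint ranges: [-2.76, 2.76], [-0.86, 1.69], [-1.03, 1.26], [-2.2, 2.34], [-1.47, 1.5], [-3.14, 3.14]. Speed limits (rad/s): [2.57, 2.57, 3.14, 3.14, 3.14, 3.14].

### API

Orientations are given as a unit quaternion [w, x, y, z].
In Python, from workcell import env, eyes, job gives the robot as it stands. The module is installed in compiled form; this text tells all that it offers.
- The arm moves only by the tool move_arm, never from a script. Its argument "commands" is a list of rows, each a list of 3 entries, a list of its own where there are three numbers: the shift along the world's x, y, z as a fraction of full scale, then the turn, a rotation vector about the world's x, y, z as a fraction of full scale, then the gripper command: -1 is shut, 1 is fully open, values between are in proportion. In form: [[[x, y, z], [wx, wy, wz], gripper], ...]. A call has 1 to 5 rows; each row shifts and turns the commanded pose from where the row before left it; what a row does not reach is not made up. Full scale, the value 1, is 0.04 m for a shift and 8 degrees for a turn. A row lasts 1/10 s, in which the tool goes at most 50 mm and 8.59 degrees, less where a joint would pass 70% of its speed; a pose out of reach is approached as far as the arm can. A call with a number of a shift or a turn outside -1 to 1 is refused whole. A call with a gripper value outside its range is refused whole. The fingers move at their own pace and stop on an object; "newtons" is the grip in N (left out, the last holds). Time passes only in rows, so rows that do not move let the fingers close. It gives the time, the measured TCP pose, the force and the opening at its end, in the units of the state.
- env.get_state(): the state, without advancing time (a new reading comes with each control period).
- eyes.read_camera(name): name is "scene" or "top"; returns a dict with "frame" (480x640x3 uint8, red, green, blue), "mtx" (3x3 intrinsics, pixels), "camera_from_world" (4x4, takes a point from world to camera coordinates). Camera axes: x right, y down, z forward; pixel columns grow to the right and rows downward; lengths in m; the calibration is good to about 2 mm. A picture is of the moment at which its call begins. There is no depth.
- job.hand_in(): hands the job in, once; it reports no verdict.
The state is a dict: "clock": time; "joint_pos": joint angles; "qvel": joint speeds; "tau": joint torques, N m; "tcp_pos": TCP position; "orientation": TCP orientation; "wrist_force": force on the tool from outside, world axes, zero at the start; "ft_torque": the same for the moment, N m; "finger_gap": finger opening in m.
Only numpy, scipy, OpenCV 4.12 (cv2) and the standard library are available. Lean on these libraries where they do the work, as an engineer would, in place of code of your own. Each camera call takes 0.05 s, during which the arm holds its last target.

### The job

Unhook the bar rest with the V-notch from its stud on the grey stand: slide it up to the wide end of its keyhole and draw it off over the stud's head. Set it down gently, upright, with its whole foot on the flat steel plate at the end of the anvil, turned and placed so that a bar lying along the middle of the anvil would run straight through the notch, and let go. Leave the flat-topped rest hanging and the other things undisturbed.

Things in the scene. Friction and masses are not known exactly. Their poses are not given: they have to be found in the camera images.
- notched_rest: Part to move: bright steel bar rest, about 0.62 kg, like a bookend: upright plate 76 wide (y), 170 high (z), 5 thick on a foot 75 long (x), 76 wide, 8 thick. Origin: foot's underside, middle of the plate's back face; x from plate out along the foot (plate x 0 to 5, foot 0 to 75), z up. V-notch in the top edge. Grip across the plate's thickness from above; unbroken from 105 to 158 above the underside.
- notch (a point): middle of the bottom of the V-notch (24 wide, 12 deep) of the notched rest: 158 mm above its underside, at mid-thickness of the plate (x = 2.5)
- foot (a point): centre of the underside of the notched rest's foot, 37.5 mm along its x from its origin; the centre of mass is about 18 mm ahead of the plate's back and 50 mm above the underside
- notched_rest_keyhole (a point): centre of the keyhole's eight-sided wide end, 28 across, on the plate's middle line 60 mm above the underside, at mid-thickness. From it a slot 14 wide runs straight up, ending at 100 mm. At the start the stud's neck is in the slot's top and the plate's back against the post (keyhole 35 mm below the stud): raise it 35 mm, then move it over 16 mm along the stand's +x. It slides freely.
- flat_rest: The other bar rest, same steel, foot, keyhole and axes, but only 150 high and with a straight top edge without notch. Hangs on the other stud; leave it hanging.
- flat_rest_keyhole (a point): centre of the wide end of the flat-topped rest's keyhole, 60 mm above its underside
- stand: Grey steel stand, fixed. Base 140 (x) by 260 (y) by 20; origin under its centre; x points the way both studs point, z up. Two posts 30 wide, 20 thick, tops 162 above the bench, at y = +60 and -60, front faces at x = 0. The rests hang facing as the stand does (their x along its x), feet 55 above the bench; which hangs on which stud varies.
- stud_left (a point): mid-length of the neck of the stud at the stand's y = +60, 150.5 mm above the bench. Each stud points along the stand's +x from the post's front face: neck 9 in diameter, 10 long, then a head 20 in diameter, 6 thick, ending at x = 16
- stud_right (a point): mid-length of the neck of the like stud at the stand's y = -60
- anvil: Dark bench anvil, fixed, with a flat bright steel plate 130 (x) by 190 (y), 6 thick, fixed to the bench at its heel (blunt end). Origin: on the bench under the plate's centre; z up; y along the anvil's middle line, which is x = 0. The anvil stands on the -y side: heel 105 from the origin, face 160 high and 70 wide, horn to -y. The rest must stand with its x along this y, either way round.
- plate_top (a point): centre of the plate's top face, 6 mm above the bench
- hammer: hammer lying on the bench, about 280 long, bystander
- brush: brush lying on the bench, about 210 long, bystander
- chisel: cold chisel 150 long lying along x between stand and anvil plate, bystander
- bar_stock: dark square bar 16 by 300 by 16 lying on the far part of the bench, bystander
- collar: dark steel ring 60 across, 20 high, bystander
- tongs: dark tongs 230 long lying on the bench, bystander
Mind the look-alikes: they are no part of the job. What is shaped like the notched_rest but green or orange is not meant. What is shaped like the flat_rest but blue is not meant.

How it is judged:
By the outcome, as a careful person would: the job done as asked, in the order asked, and still so for the second after the job is handed in, with the robot touching nothing.
It also fails if it takes over 45 s, if anything falls off the work surface, if the arm or the gripper's body presses on something with over 40 N, if the wrist force passes 120 N, or if a joint passes its speed limit or range.

## Working session

There is one attempt and no reset: what is moved stays moved. The work goes in short steps, Python scripts to look and compute and a tool call to move; the robot and the scene stay as the last step left them, time stands still between calls to the robot, and variables do not carry over. Pictures are saved under pics/ and viewed, and the job is handed in when it is done.

Besides the shell and the picture viewer there is one more tool, called after ">>>" as name(argument=value, ...) on one line, values as JSON. move_arm: Moves the arm, as the interface text tells. Its arguments: {"type":"object","properties":{"commands":{"type":"array","items":{"type":"array"}},"newtons":{"type":"number"}},"required":["commands"]}

```bash
mkdir -p pics
python3 - <<'E'
from workcell import env,eyes,job
import cv2,numpy as np
for n in("scene","top"):
    d=eyes.read_camera(n); cv2.imwrite(f"pics/{n}0.png",d["frame"][:,:,::-1]); print(n,d["mtx"].tolist(),np.round(d["camera_from_world"],4).tolist())
print(env.get_state())
E
```

```text
scene [[511.84946358176956, 0.0, 315.98960982412694], [0.0, 511.84946358176956, 238.79473539018016], [0.0, 0.0, 1.0]] [[-0.2466, 0.9691, 0.0079, 0.0363], [0.7583, 0.1981, -0.6211, -0.3496], [-0.6034, -0.1471, -0.7837, 1.7498], [0.0, 0.0, 0.0, 1.0]]
top [[562.7059222962112, 0.0, 314.57072053566344], [0.0, 562.7059222962112, 243.42221031909483], [0.0, 0.0, 1.0]] [[-0.028, -0.9995, 0.0146, 0.123], [-0.9937, 0.0263, -0.1092, 0.5623], [0.1088, -0.0175, -0.9939, 1.4202], [0.0, 0.0, 0.0, 1.0]]
{'clock': 0.1, 'joint_pos': array([1.09338944e+00, 3.13894024e-01, 4.51022465e-02, 1.30361614e+00,
       7.67273575e-06, 1.43121926e+00]), 'qvel': array([ 0.00167525, -0.00049493,  0.00362123,  0.00200123,  0.00030067,
       -0.00112947]), 'tau': array([ 3.28804708e-03, -4.81723845e+01,  2.99245101e+01,  1.27353371e-02,
       -7.84186864e-05, -4.86246137e-06]), 'tcp_pos': array([0.19037483, 0.54211803, 0.24951977]), 'orientation': array([-2.48312213e-04,  1.68112751e-01,  9.85767444e-01, -7.66589845e-04]), 'wrist_force': array([ 0.79723101, -0.45338813,  0.84979224]), 'ft_torque': array([ 0.01999304, -0.0269079 ,  0.01044732]), 'finger_gap': 0.08553715090831263}
```

View pics/scene0.png

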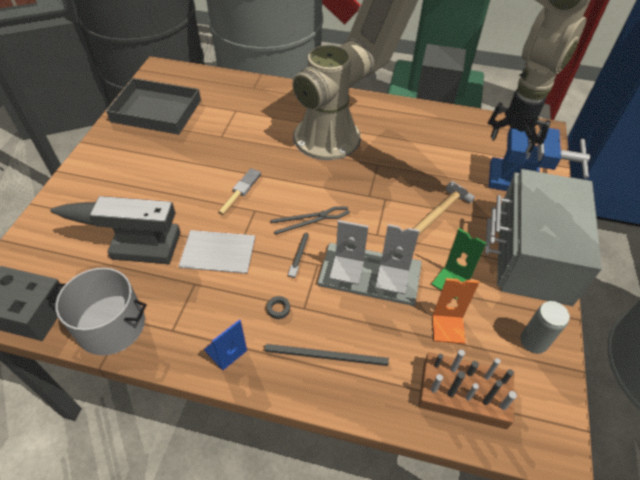

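View pics/top0.png

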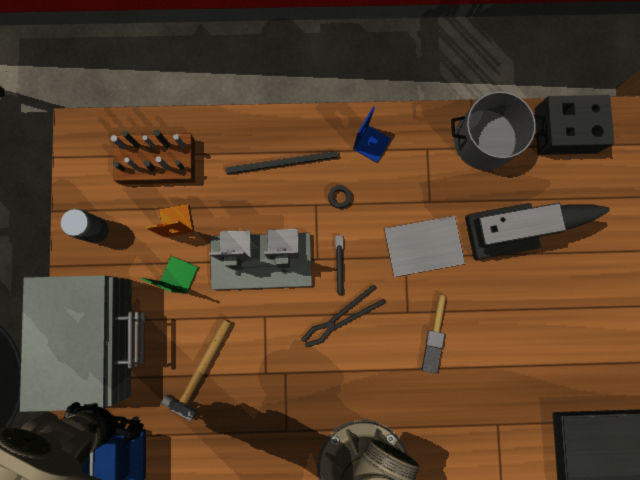

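Run:
```python
import cv2
s=cv2.imread("pics/scene0.png");t=cv2.imread("pics/top0.png")
cv2.imwrite("pics/c1.png",cv2.resize(s[210:310,310:430],None,fx=6,fy=6,interpolation=2))
cv2.imwrite("pics/c2.png",cv2.resize(t[220:300,200:325],None,fx=6,fy=6,interpolation=2))
cv2.imwrite("pics/c3.png",cv2.resize(t[190:290,375:500],None,fx=6,fy=6,interpolation=2))
```

```text
(no output)
```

View pics/c1.png

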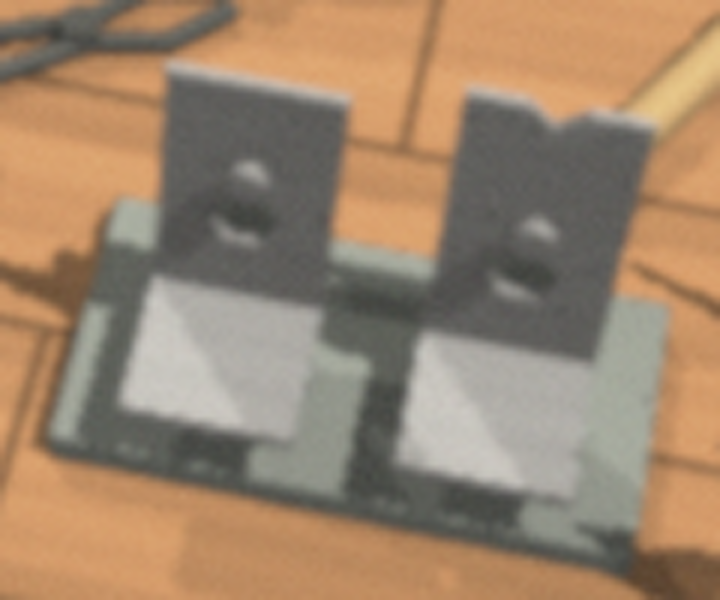

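View pics/c2.png

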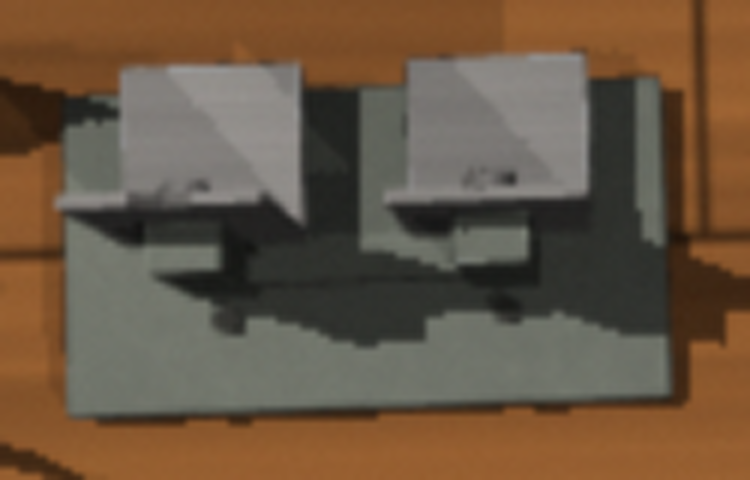

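View pics/c3.png

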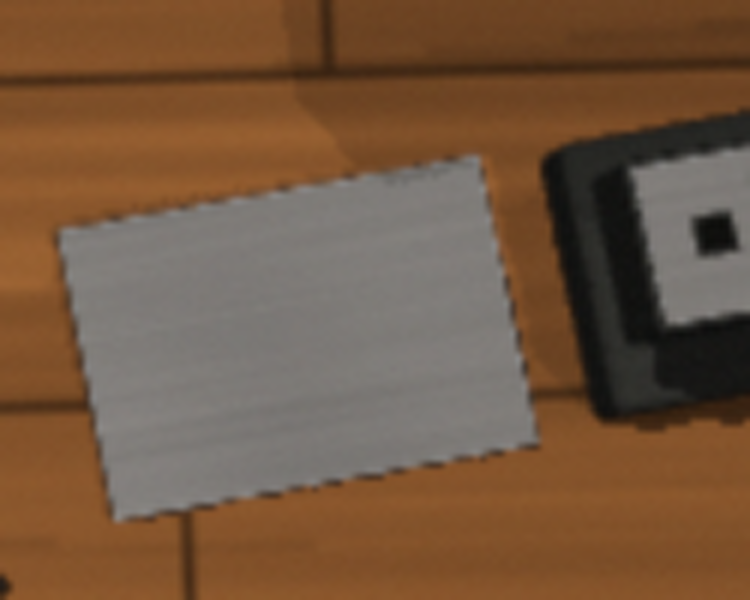

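Scene image: the notched rest is the right one (notch about (402,231) px) and the flat rest is the left one. In the top view the notched rest is on the left, so the stand's +y stud, and the anvil plate is centred near (424,246). I'll fit the poses to the corner points next.

```bash
cat > h.py <<'E'
import numpy as np
from scipy.optimize import least_squares
from workcell import env,eyes,job
import cv2
def cam(n):
    d=eyes.read_camera(n); return d
def proj(d,P):
    P=np.atleast_2d(P); c=P@d["camera_from_world"][:3,:3].T+d["camera_from_world"][:3,3]
    q=c@d["mtx"].T; return q[:,:2]/q[:,2:]
def full(c,off): return (np.array(c,float)+.5)/6-.5+np.array(off)
def pose(p,L,z=0):
    c,s=np.cos(p[2]),np.sin(p[2]); L=np.array(L,float)/1000
    return np.c_[p[0]+c*L[:,0]-s*L[:,1],p[1]+s*L[:,0]+c*L[:,1],L[:,2]+z]
def fit(obs,x0,freez=False,z=0):
    # obs: list of (cam,pixels,local mm)
    f=lambda p:np.concatenate([(proj(d,pose(p,L,p[3] if freez else z))-px).ravel() for d,px,L in obs])
    r=least_squares(f,x0,loss="soft_l1"); return r.x,f(r.x).reshape(-1,2)
E
python3 - <<'E'
from h import *
np.set_printoptions(precision=4,suppress=True)
S=cam("scene");T=cam("top")
o1=(310,210);o2=(200,220);o3=(375,190)
# notched at stand y=+60, foot underside 55
R=[([470,87],[0,38,170]),([657,118],[0,-38,170])]
rest=lambda:None
Lr=[[0,-38,170],[0,38,170],[75,-38,8],[75,38,8],[5,-38,8],[5,38,8],[0,0,158]]
pr=[[470,87],[657,118],[398,463],[575,500],[420,333],[595,360],[555,125]]
Lt=[[75,38,8],[75,-38,8],[0,38,170],]
pt=[[120,67],[300,63],[57,208]]
a,e=fit([(S,full(pr,o1),Lr),(T,full(pt,o2),Lt)],[.55,.2,0,.055],True); print("rest",a,"\n",e)
prf=[[168,65],[350,97],[120,407],[293,440],[152,275]]
Lrf=[[0,-38,150],[0,38,150],[75,-38,8],[75,38,8],[5,-38,8]]
ptf=[[408,58],[585,53]];
b,e=fit([(S,full(prf,o1),Lrf),(T,full(ptf,o2),Lt[:2])],[.55,.1,0,.055],True); print("flat",b,"\n",e)
bs=[[70,130,20],[70,-130,20],[-70,-130,20],[-70,130,20]]
c,e=fit([(T,full([[63,95],[657,78],[670,398],[68,415]],o2),bs),(S,full([[120,200],[667,305]],o1),[[-70,-130,20],[-70,130,20]])],[.55,.15,0]); print("stand",c,"\n",e)
pl=[[65,95,6],[65,-95,6],[-65,-95,6],[-65,95,6]]
d,e=fit([(T,full([[58,230],[480,155],[538,443],[115,520]],o3),pl)],[.55,-.2,0.1]); print("plate",d,"\n",e)
E
```

```text
rest [0.5258 0.3077 0.0186 0.0536] 
 [[-0.6229 -0.3252]
 [ 0.2     0.3078]
 [-0.3605  0.127 ]
 [ 0.0111 -0.101 ]
 [ 0.194  -0.0822]
 [-0.0206  0.9973]
 [ 0.4254 -0.5543]
 [-0.1715  0.1189]
 [ 0.0162 -0.5497]
 [ 0.0806  0.5004]]
flat [0.5262 0.1873 0.0171 0.0523] 
 [[-0.0588 -0.4711]
 [ 0.2919 -0.1621]
 [-0.2751 -0.0671]
 [-0.0359  0.2474]
 [ 0.036   0.6613]
 [-0.2809  0.2905]
 [ 0.2837 -0.1627]]
stand [0.5265 0.2482 0.0053] 
 [[-0.3589 -0.4643]
 [ 0.8988 -0.7549]
 [ 0.4957 -0.1581]
 [-0.4799  0.3414]
 [-0.1443 -1.2774]
 [ 1.0553 -0.3014]]
plate [ 0.5546 -0.1806  0.15  ] 
 [[-0.1356 -0.1642]
 [-0.05   -0.1371]
 [ 0.3675  0.1628]
 [-0.1622  0.1284]]
```

Run:
```python
import cv2
s=cv2.imread("pics/scene0.png");t=cv2.imread("pics/top0.png")
cv2.imwrite("pics/c4.png",cv2.resize(s[185:290,50:180],None,fx=6,fy=6,interpolation=2))
cv2.imwrite("pics/c5.png",cv2.resize(s[220:285,170:265],None,fx=6,fy=6,interpolation=2))
cv2.imwrite("pics/c6.png",cv2.resize(t[190:270,460:590],None,fx=6,fy=6,interpolation=2))
```

```text
(no output)
```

View pics/c4.png

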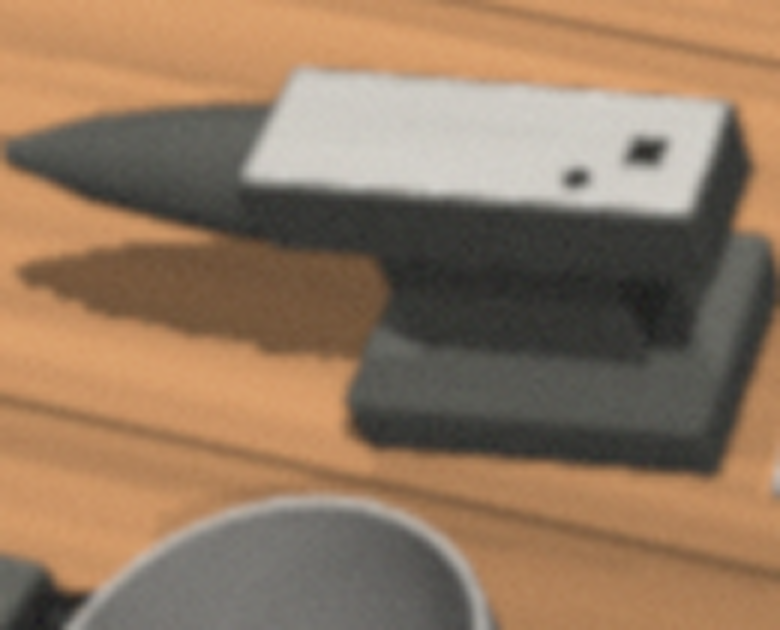

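View pics/c5.png

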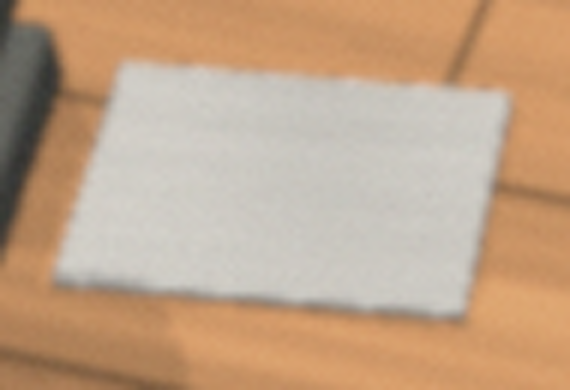

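View pics/c6.png

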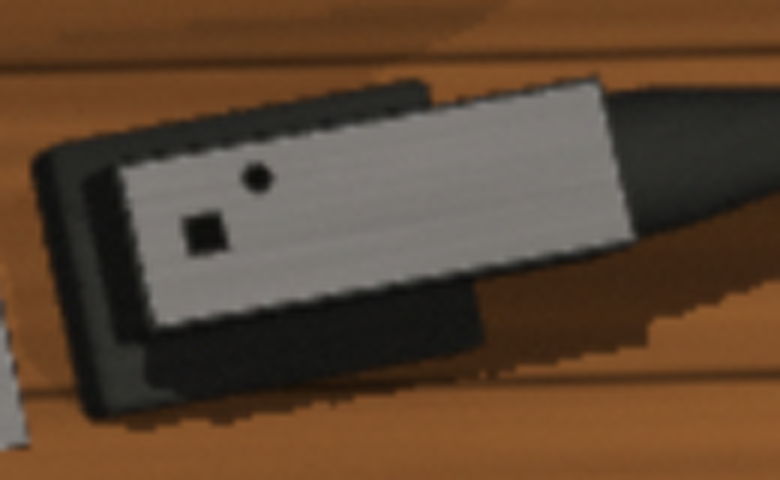

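Run:
```python
from h import *
np.set_printoptions(precision=4,suppress=True)
S=cam("scene");T=cam("top")
o1=(310,210);o2=(200,220);o3=(375,190)
pl=[[65,95,6],[65,-95,6],[-65,-95,6],[-65,95,6]]
A=full([[58,230],[480,155],[538,443],[115,520]],o3)
B=full([[465,312],[55,275],[120,62],[512,92]],(170,220))
C=full([[118,167],[155,328]],(460,190)); Lc=[[35,-105,160],[-35,-105,160]]
D=full([[693,215],[735,103]],(50,185))
E_=full([[600,77],[635,240]],(460,190))
for nm,obs in dict(top=[(T,A,pl)],scene=[(S,B,pl)],plates=[(T,A,pl),(S,B,pl)],facetop=[(T,C,Lc)],facescene=[(S,D,Lc)],all=[(T,A,pl),(S,B,pl),(T,C,Lc),(S,D,Lc)]).items():
    d,e=fit(obs,[.55,-.2,0.1]); print(nm,d,abs(e).max())
print(e)
# face direction from long edges, back-projecting on z=.16
def back(d,px,z):
    R=d["camera_from_world"][:3,:3];t=d["camera_from_world"][:3,3]
    px=np.atleast_2d(px); r=(np.linalg.inv(d["mtx"])@np.c_[px,np.ones(len(px))].T).T@R; o=-R.T@t
    return o+r*((z-o[2])/r[:,2])[:,None]
f=back(T,np.r_[C,E_],.16); print(f); m=(f[0]+f[1])/2;n=(f[2]+f[3])/2;v=m-n; print("face yaw",np.arctan2(-v[0],v[1]),"mid",m)
f=back(S,np.r_[D,full([[243,182],[297,68]],(50,185))],.16);m=(f[0]+f[1])/2;n=(f[2]+f[3])/2;v=m-n; print("scene face yaw",np.arctan2(-v[0],v[1]),"mid",m)
# stand joint
def sh(L,y,z=55): return [[a,b+y,c+z] for a,b,c in L]
pr=[[470,87],[657,118],[398,463],[575,500],[420,333],[595,360],[555,125]]
Lr=[[0,-38,170],[0,38,170],[75,-38,8],[75,38,8],[5,-38,8],[5,38,8],[0,0,158]]
Lt=[[75,38,8],[75,-38,8],[0,38,170]];pt=[[120,67],[300,63],[57,208]]
prf=[[168,65],[350,97],[120,407],[293,440],[152,275]]
Lrf=[[0,-38,150],[0,38,150],[75,-38,8],[75,38,8],[5,-38,8]]
ptf=[[408,58],[585,53]]
bs=[[70,130,20],[70,-130,20],[-70,-130,20],[-70,130,20]]
ob=[(S,full(pr,o1),sh(Lr,60)),(T,full(pt,o2),sh(Lt,60)),(S,full(prf,o1),sh(Lrf,-60)),(T,full(ptf,o2),sh(Lt[:2],-60)),(T,full([[63,95],[657,78],[670,398],[68,415]],o2),bs),(S,full([[120,200],[667,305]],o1),[[-70,-130,20],[-70,130,20]])]
c,e=fit(ob,[.55,.15,0]); print("stand",c);print(e)
for k in ([0,2,5],[1,3,4]):
  print(fit([ob[i] for i in k],[.55,.15,0])[0])
print("rest plate centre",pose(c,[[2.5,60,55+170]]))
```

```text
top [ 0.5546 -0.1806  0.15  ] 0.3674672665441676
scene [ 0.5545 -0.1814  0.1578] 0.6632351695098464
plates [ 0.5546 -0.1809  0.1529] 0.6824254926765718
facetop [ 0.5541 -0.1831  0.159 ] 1.0461316814927386
facescene [ 0.5542 -0.1823  0.1661] 0.8361334776727176
all [ 0.5547 -0.1816  0.1539] 1.0692427859185045
[[ 0.1756 -0.0492]
 [ 0.204  -0.2927]
 [ 0.8102 -0.0301]
 [ 0.3405  0.2109]
 [-0.2655  0.1605]
 [-0.4882  0.5776]
 [ 0.4236 -0.3982]
 [-0.0195 -0.2118]
 [-0.6593 -1.0692]
 [-0.538   1.0263]
 [ 0.104   0.5352]
 [ 0.5028 -1.0147]]
[[ 0.6028 -0.2814  0.16  ]
 [ 0.5386 -0.2922  0.16  ]
 [ 0.6339 -0.4755  0.16  ]
 [ 0.5684 -0.4844  0.16  ]]
face yaw 0.15643284878858718 mid [ 0.5707 -0.2868  0.16  ]
scene face yaw 0.1557694760724943 mid [ 0.5718 -0.2858  0.16  ]
stand [0.5267 0.248  0.0088]
[[-0.4535 -0.6768]
 [ 0.3649  0.1957]
 [-0.4985 -0.2071]
 [-0.1427 -0.1888]
 [ 0.323  -0.3711]
 [ 0.0978  0.9399]
 [ 0.5876 -0.782 ]
 [-0.0661 -0.2522]
 [ 0.1571 -0.6287]
 [-0.1426  0.1166]
 [ 0.1728 -0.9293]
 [ 0.5472 -0.4171]
 [-0.3093 -0.4331]
 [-0.0579  0.0922]
 [ 0.2287  0.3083]
 [-0.3727 -0.3983]
 [ 0.2561 -0.6049]
 [-0.3617 -0.3896]
 [ 0.8855 -1.0301]
 [ 0.674  -0.4458]
 [-0.2896  0.411 ]
 [-0.3693 -1.1149]
 [ 0.887  -0.3922]]
[0.5277 0.2478 0.0165]
[0.5258 0.2483 0.003 ]
rest plate centre [[0.5287 0.308  0.225 ]]
```

>>> move_arm(commands=[[[0,0,1],[0,0,0],1],[[0,0,1],[0,0,0],1],[[0,0,1],[0,0,0.98],1],[[0.2,-0.2,0.6],[0,0,0.98],1],[[0.846,-0.585,0],[0,0,0.98],1]], newtons=80)

```text
clock: 0.8
tcp_pos: [0.2313, 0.5131, 0.3985]
orientation: [0.002, -0.042, 0.999, 0.003]
wrist_force: [1.0, 2.0, -0.2]
finger_gap: 0.0855
```

>>> move_arm(commands=[[[0.846,-0.585,0],[0,0,0.98],1],[[0.846,-0.585,0],[0,0,0.98],1],[[0.846,-0.585,0],[0,0,0.98],1],[[0.846,-0.585,0],[0,0,0.98],1],[[0.846,-0.585,0],[0,0,0.98],1]])

```text
clock: 1.3
tcp_pos: [0.4028, 0.393, 0.3944]
orientation: [0.0, -0.372, 0.928, 0.0]
wrist_force: [0.7, 0.9, 1.0]
finger_gap: 0.0855
```

>>> move_arm(commands=[[[0.846,-0.585,0],[0,0,0.98],1],[[0.846,-0.585,0],[0,0,0.98],1],[[0.846,-0.585,0],[0,0,0.98],1],[[0.6,-0.4,0],[0,0,0.98],1],[[0,0,0],[0,0,0],1]])

```text
clock: 1.8
tcp_pos: [0.5302, 0.3054, 0.3928]
orientation: [-0.001, -0.606, 0.796, -0.0]
wrist_force: [0.8, 0.6, 0.2]
finger_gap: 0.0854
```

>>> move_arm(commands=[[[-0.03,0.06,-0.7],[0,0,1],1],[[0,0,-0.7],[0,0,0.98],1],[[0,0,-0.7],[0,0,0],1],[[0,0,0],[0,0,0],1]])

```text
clock: 2.2
tcp_pos: [0.5232, 0.3101, 0.3061]
orientation: [0.004, 0.71, -0.704, -0.002]
wrist_force: [-0.6, 0.4, -0.4]
finger_gap: 0.0857
```

Run:
```python
from h import *
for n,(y,x) in dict(scene=(120,310),top=(180,170)).items():
    d=cam(n); im=d["frame"][:,:,::-1]
    P=[[.5287,.308,.225]]; print(n,proj(d,P))
    cv2.imwrite(f"pics/a_{n}.png",cv2.resize(im[y:y+190,x:x+200],None,fx=3,fy=3,interpolation=2))
s=env.get_state(); print(s["tcp_pos"],s["orientation"],s["joint_pos"])
```

```text
scene [[403.25356884 227.20799695]]
top [[226.07866364 252.6339302 ]]
[0.52514415 0.31070543 0.31078132] [ 4.00356529e-04  7.10475335e-01 -7.03721935e-01 -2.77963558e-04] [ 4.02675674e-01  3.80220349e-01  2.88382410e-01  1.47990980e+00
  2.12141391e-04 -1.17767154e+00]
```

View pics/a_scene.png

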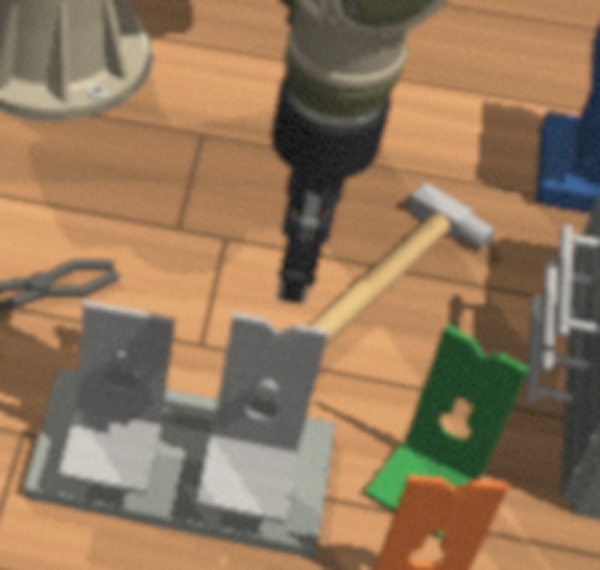

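View pics/a_top.png

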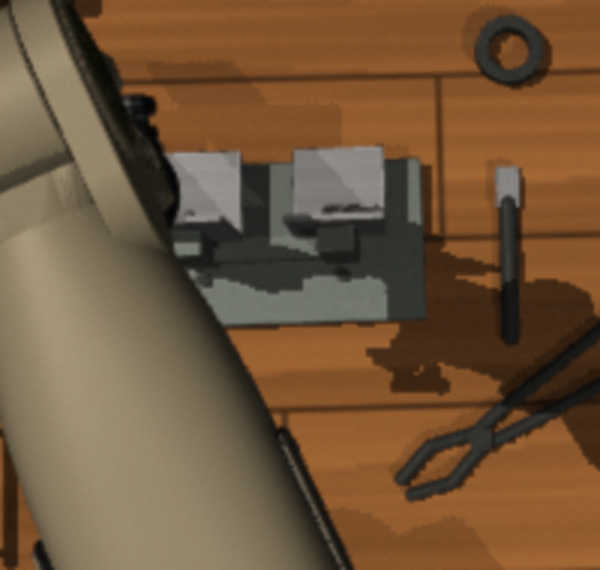

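>>> move_arm(commands=[[[0.09,-0.07,-0.8],[0,0,0],1],[[0,0,-0.8],[0,0,0],1],[[0,0,-0.8],[0,0,0],1],[[0,0,-0.5],[0,0,0],1],[[0,0,0],[0,0,0],1]])

```text
clock: 2.8
tcp_pos: [0.5288, 0.3075, 0.1934]
orientation: [0.001, 0.71, -0.704, -0.001]
wrist_force: [-0.6, -0.9, 0.8]
finger_gap: 0.0855
```

Run:
```python
from h import *
s=env.get_state(); print(s["tcp_pos"],s["orientation"],s["wrist_force"])
d=cam("scene"); im=d["frame"][:,:,::-1]
cv2.imwrite(f"pics/b_s.png",cv2.resize(im[190:300,310:440],None,fx=6,fy=5,interpolation=2))
s=env.get_state(); print(s["tcp_pos"],s["orientation"],s["wrist_force"])
```

```text
[0.52881839 0.30754535 0.19338063] [ 1.20009208e-03  7.10443197e-01 -7.03753286e-01 -5.79067738e-04] [-0.64586959 -0.88423931  0.80525814]
[0.52969929 0.30790412 0.19527943] [-7.57109241e-05  7.10508361e-01 -7.03688754e-01 -1.62296450e-05] [-0.38661343  0.55307916  0.47453293]
```

View pics/b_s.png

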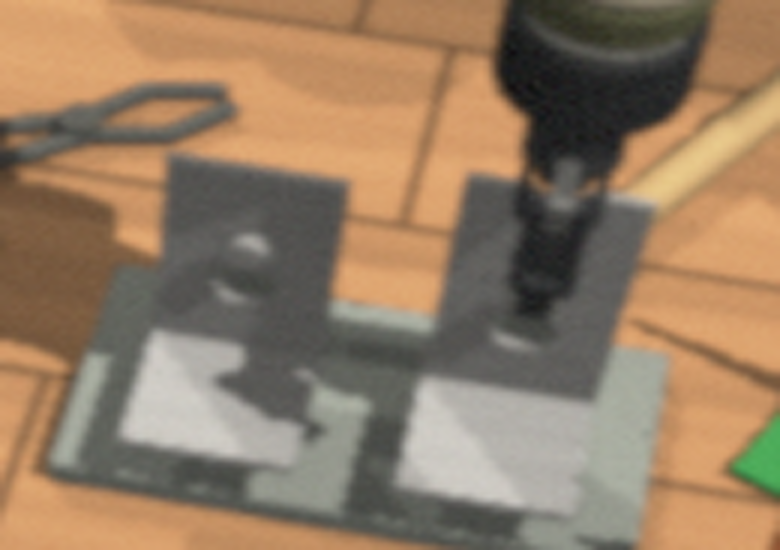

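The near finger is in front of the plate at about (400,240) px in the full picture, so the jaws straddle it. I'll close gently first.

>>> move_arm(commands=[[[-0.02,0,-0.1],[0,0,0],-1],[[0,0,0],[0,0,0],-1],[[0,0,0],[0,0,0],-1],[[0,0,0],[0,0,0],-1],[[0,0,0],[0,0,0],-1]], newtons=25)

```text
clock: 3.35
tcp_pos: [0.529, 0.3076, 0.1908]
orientation: [-0.0, 0.711, -0.704, 0.0]
wrist_force: [0.5, -0.4, -0.0]
finger_gap: 0.0119
```

>>> move_arm(commands=[[[0,0,0],[0,0,0],-1],[[0,0,0],[0,0,0],-1]])

```text
clock: 3.55
tcp_pos: [0.5288, 0.3076, 0.1906]
orientation: [-0.0, 0.711, -0.704, -0.0]
wrist_force: [-0.5, 0.7, 3.1]
finger_gap: 0.0045
```

>>> move_arm(commands=[[[0,0,0],[0,0,0],-1],[[0,0,0],[0,0,0],-1]], newtons=80)

```text
clock: 3.75
tcp_pos: [0.5288, 0.3076, 0.1907]
orientation: [-0.0, 0.711, -0.704, 0.0]
wrist_force: [-0.3, -0.5, 3.8]
finger_gap: 0.0039
```

>>> move_arm(commands=[[[0,0,0.1],[0,0,0],-1],[[0,0,0.2],[0,0,0],-1],[[0,0,0.2],[0,0,0],-1],[[0,0,0.2],[0,0,0],-1],[[0,0,0.175],[0,0,0],-1]])

```text
clock: 4.25
tcp_pos: [0.5285, 0.3075, 0.226]
orientation: [0.0, 0.711, -0.704, -0.0]
wrist_force: [1.0, -0.3, -6.7]
finger_gap: 0.0041
```

>>> move_arm(commands=[[[0,0,0],[0,0,0],-1],[[0,0,0],[0,0,0],-1]])

```text
clock: 4.45
tcp_pos: [0.5285, 0.3076, 0.2256]
orientation: [-0.0, 0.711, -0.704, -0.0]
wrist_force: [-0.0, 0.4, -6.5]
finger_gap: 0.004
```

Run:
```python
from h import *
for n,(y,x) in dict(scene=(190,310),top=(210,190)).items():
    d=cam(n); im=d["frame"][:,:,::-1]
    cv2.imwrite(f"pics/d_{n}.png",cv2.resize(im[y:y+110,x:x+130],None,fx=6,fy=5,interpolation=2))
s=env.get_state(); print(s["tcp_pos"],s["orientation"],s["wrist_force"],s["ft_torque"])
```

```text
[0.52858399 0.30752939 0.22509683] [ 1.68353886e-04  7.10616089e-01 -7.03579941e-01 -1.15910513e-04] [-0.47767268  0.64525317 -6.31455203] [ 0.0740727  -0.13704288  0.03683715]
```

View pics/d_scene.png

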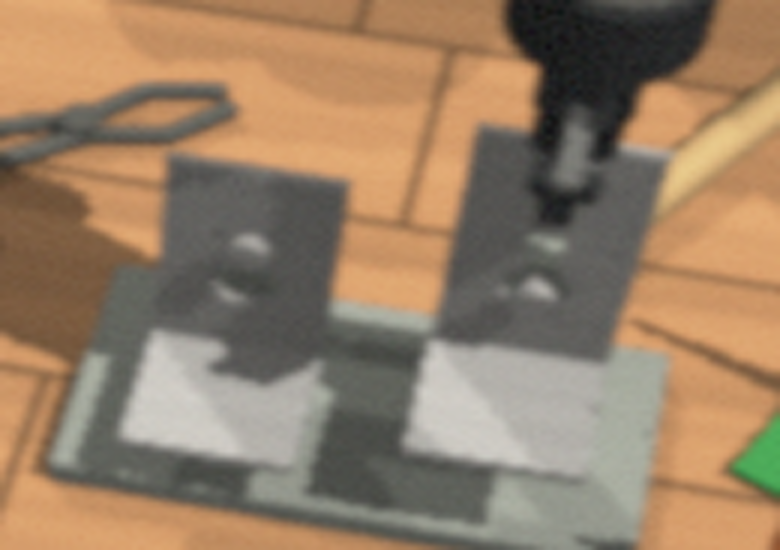

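The stud's head now shows in the wide part, around (399,247) px in the full picture, and the wrist carries the full weight. I'll draw it off along +x.

>>> move_arm(commands=[[[0.05,0,0.01],[0,0,0],-1],[[0.12,0,0],[0,0,0],-1],[[0.12,0,0],[0,0,0],-1],[[0.12,0,0],[0,0,0],-1],[[0,0,0],[0,0,0],-1]])

```text
clock: 5.05
tcp_pos: [0.5461, 0.3075, 0.2254]
orientation: [-0.0, 0.71, -0.704, 0.0]
wrist_force: [-0.4, 1.3, -6.3]
finger_gap: 0.0041
```

>>> move_arm(commands=[[[0.15,0,0],[0,0,0],-1],[[0.2,0,0],[0,0,0],-1],[[0.2,0,0],[0,0,0],-1],[[0,0,0],[0,0,0],-1]])

```text
clock: 5.45
tcp_pos: [0.5687, 0.3074, 0.2255]
orientation: [-0.0, 0.71, -0.704, 0.0]
wrist_force: [-0.0, -0.4, -7.0]
finger_gap: 0.0042
```

Run:
```python
from h import *
for n,(y,x) in dict(scene=(190,310),top=(210,190)).items():
    d=cam(n); im=d["frame"][:,:,::-1]
    cv2.imwrite(f"pics/e_{n}.png",cv2.resize(im[y:y+110,x:x+130],None,fx=6,fy=5,interpolation=2))
s=env.get_state(); print(s["tcp_pos"],s["orientation"],s["wrist_force"],s["ft_torque"])
```

```text
[0.56736036 0.30743242 0.22546583] [ 2.37125440e-04  7.10474833e-01 -7.03722547e-01 -1.81983487e-04] [-0.04142086 -0.90107521 -6.76202578] [-0.01222604  0.1049181  -0.05360123]
```

View pics/e_scene.png

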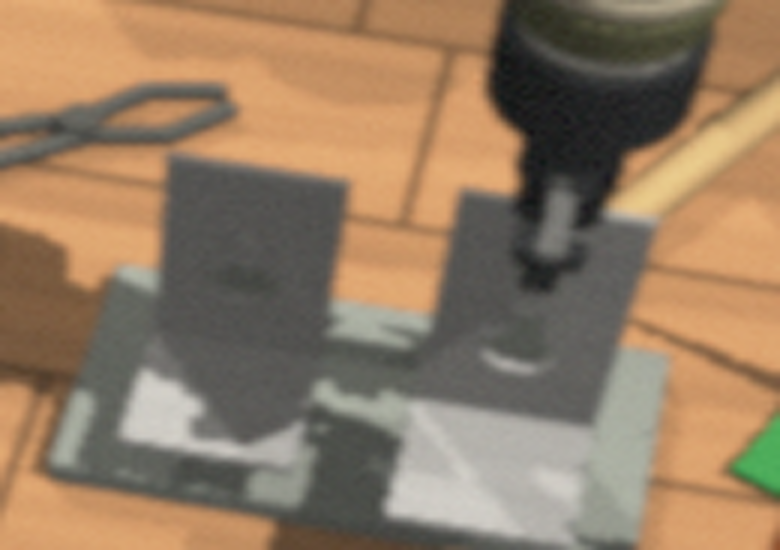

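Clear of the stud (38 mm drawn off, forces ~0). Next: raise, then carry it over the anvil plate while turning −81.7°.

>>> move_arm(commands=[[[0,0,0.6],[0,0,0],-1],[[0,0,1],[0,0,0],-1],[[0,0,1],[0,0,0],-1],[[0,0,0.6],[0,0,0],-1],[[0,-0.5,0],[0,0,-0.5],-1]])

```text
clock: 6.05
tcp_pos: [0.568, 0.2899, 0.3586]
orientation: [0.004, -0.686, 0.727, -0.001]
wrist_force: [1.1, -0.1, -6.2]
finger_gap: 0.0039
```

>>> move_arm(commands=[[[-0.04,-0.9,0],[0,0,-0.85],-1],[[-0.04,-0.9,0],[0,0,-0.85],-1],[[-0.04,-0.9,0],[0,0,-0.85],-1],[[-0.04,-0.9,0],[0,0,-0.85],-1],[[-0.04,-0.9,0],[0,0,-0.85],-1]])

```text
clock: 6.55
tcp_pos: [0.5585, 0.1064, 0.354]
orientation: [0.0, -0.441, 0.898, 0.0]
wrist_force: [1.4, 0.8, -6.1]
finger_gap: 0.0038
```

>>> move_arm(commands=[[[-0.04,-0.9,0],[0,0,-0.85],-1],[[-0.04,-0.9,0],[0,0,-0.85],-1],[[-0.04,-0.9,0],[0,0,-0.85],-1],[[-0.04,-0.9,0],[0,0,-0.85],-1],[[-0.04,-0.9,0],[0,0,-0.85],-1]])

```text
clock: 7.05
tcp_pos: [0.5506, -0.0736, 0.3541]
orientation: [0.0, -0.159, 0.987, 0.0]
wrist_force: [0.5, -0.0, -6.6]
finger_gap: 0.0041
```

>>> move_arm(commands=[[[-0.04,-0.9,0],[0,0,-0.5],-1],[[0,-0.5,0],[0,0,-0.3],-1],[[0,0,0],[0,0,0],-1],[[0,0,0],[0,0,0],-1]])

```text
clock: 7.45
tcp_pos: [0.5492, -0.1286, 0.3537]
orientation: [-0.0, -0.106, 0.994, 0.0]
wrist_force: [0.1, 0.7, -6.6]
finger_gap: 0.0038
```

>>> move_arm(commands=[[[0,-0.45,-0.5],[0,0,-0.41],-1],[[0,0,-1],[0,0,0],-1],[[0,0,-1],[0,0,0],-1],[[0,0,-0.85],[0,0,0],-1],[[0,0,0],[0,0,0],-1]])

```text
clock: 7.95
tcp_pos: [0.5459, -0.1436, 0.2145]
orientation: [-0.005, -0.078, 0.997, 0.003]
wrist_force: [-1.3, 0.2, -6.5]
finger_gap: 0.0038
```

>>> move_arm(commands=[[[0,0,0],[0,0,0],-1]])

```text
clock: 8.05
tcp_pos: [0.5494, -0.1454, 0.2203]
orientation: [-0.0, -0.078, 0.997, 0.0]
wrist_force: [0.9, 0.6, -5.1]
finger_gap: 0.004
```

Run:
```python
from h import *
for n,(y,x) in dict(scene=(150,150),top=(180,370)).items():
    d=cam(n); im=d["frame"][:,:,::-1]
    cv2.imwrite(f"pics/f_{n}.png",cv2.resize(im[y:y+120,x:x+130],None,fx=6,fy=5 if 0 else 6,interpolation=2)[:600])
    cv2.imwrite(f"pics/full_{n}.png",im)
s=env.get_state(); print(s["tcp_pos"],s["orientation"],s["wrist_force"],s["joint_pos"])
q=s["orientation"];print(np.degrees(np.arctan2(q[2]**2-q[1]**2,2*q[1]*q[2])))
```

```text
[ 0.5511367  -0.14649375  0.2225336 ] [ 2.02978867e-03 -7.79891018e-02  9.96951689e-01 -9.53729563e-04] [ 0.23513225 -0.06366442 -5.50662912] [-4.00631690e-01  3.09388778e-01 -2.74149794e-02  1.22951068e+00
  1.76896162e-04 -5.56768443e-01]
98.94599967262091
```

View pics/f_scene.png

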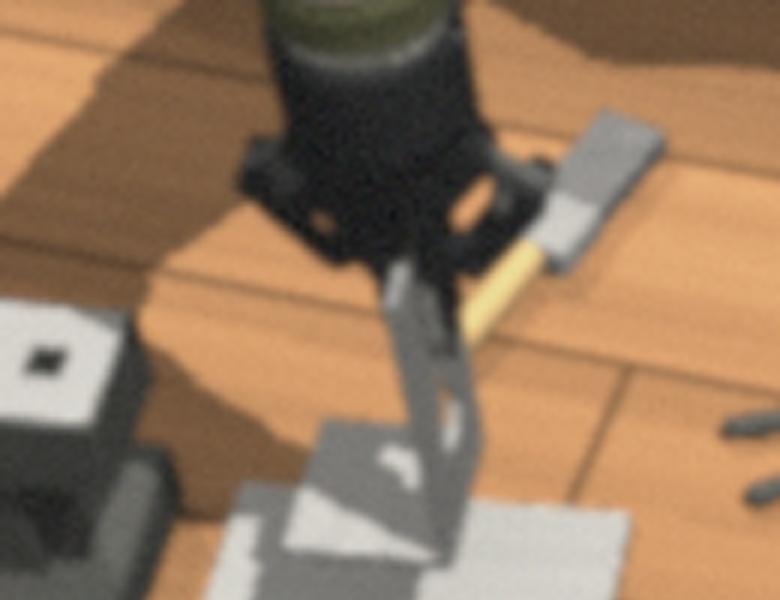

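View pics/full_top.png

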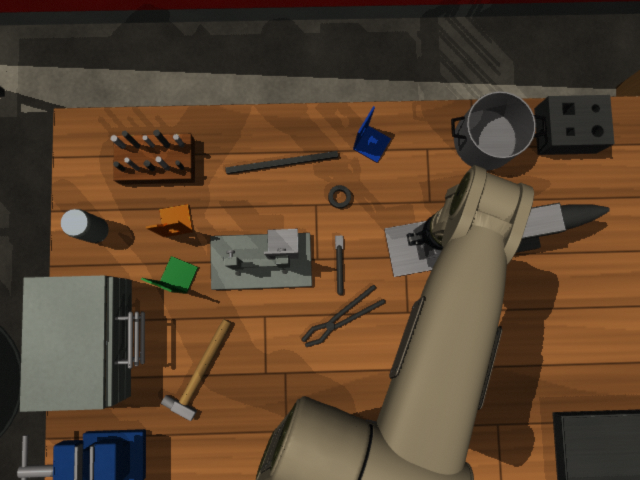

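Run:
```python
from h import *
im=cv2.imread("pics/full_scene.png")
cv2.imwrite("pics/g.png",cv2.resize(im[190:250,185:265],None,fx=10,fy=10,interpolation=cv2.INTER_CUBIC))
```

```text
(no output)
```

View pics/g.png

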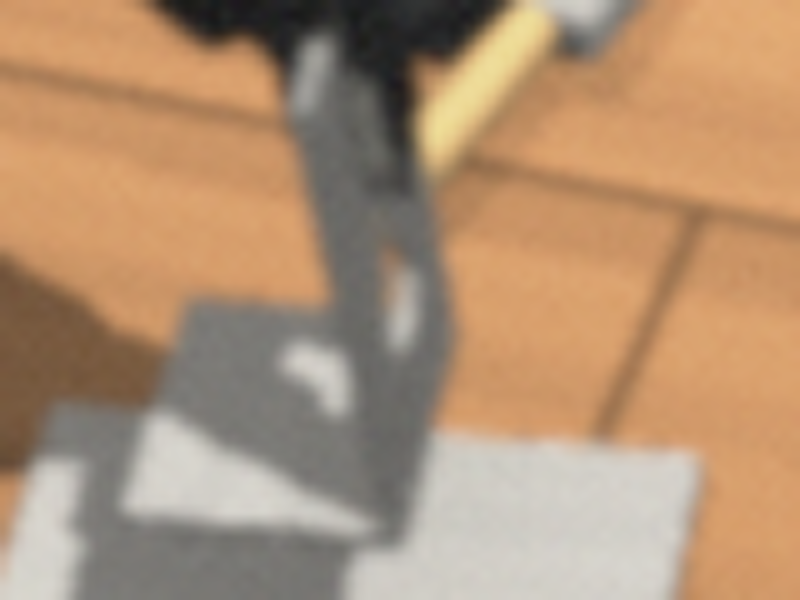

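Run:
```python
from h import *
np.set_printoptions(precision=4,suppress=True)
S=cam("scene")
px=(np.array([[290,108],[120,515],[190,300],[402,548],[455,332],[380,530]],float)+.5)/10-.5+[185,190]
L=[[5,38,170],[75,38,8],[75,-38,8],[0,38,0],[0,-38,0],[5,38,8]]
s=env.get_state();print(s["tcp_pos"])
z=s["tcp_pos"][2]-.1357
for kw in (dict(z=z),dict(freez=True)):
    a,e=fit([(S,px,L)],[.55,-.145,-1.41]+([z] if 'freez' in kw else []),**kw)
    print(a,abs(e).max()); print("tcp-local",pose(a,[[2.5,0,0]])); print(e)
```

```text
[ 0.5513 -0.1467  0.2227]
[ 0.5505 -0.1418 -1.4028] 0.8381773363440459
tcp-local [[ 0.5509 -0.1443  0.    ]]
[[-0.0063  0.3001]
 [-0.1552 -0.2125]
 [-0.8382 -0.6181]
 [ 0.2926  0.3235]
 [ 0.3285 -0.0652]
 [ 0.204   0.1225]]
[ 0.5433 -0.1461 -1.4024  0.0772] 0.7316479971042895
tcp-local [[ 0.5437 -0.1486  0.    ]]
[[ 0.02    0.5988]
 [ 0.0267 -0.31  ]
 [-0.7316 -0.515 ]
 [ 0.2089  0.1805]
 [ 0.1872 -0.0054]
 [ 0.1413 -0.0017]]
```

The rest hangs level, and its fitted centre is within 0.5 mm laterally of the TCP and 2 mm along. The flat rest is still hanging. Now lowering.

>>> move_arm(commands=[[[-0.045,0,-0.5],[0,0,0],-1],[[0,0,-0.6],[0,0,0],-1],[[0,0,-0.4],[0,0,0],-1],[[0,0,-0.25],[0,0,0],-1],[[0,0,0],[0,0,0],-1]])

```text
clock: 8.7
tcp_pos: [0.5478, -0.1464, 0.1498]
orientation: [-0.0, -0.077, 0.997, 0.0]
wrist_force: [-1.5, 0.2, -6.4]
finger_gap: 0.004
```

>>> move_arm(commands=[[[0,0,0],[0,0,0],-1],[[0,0,0],[0,0,0],-1]])

```text
clock: 8.9
tcp_pos: [0.5488, -0.1469, 0.1513]
orientation: [0.001, -0.077, 0.997, -0.001]
wrist_force: [0.3, -0.2, -6.8]
finger_gap: 0.0037
```

>>> move_arm(commands=[[[0.015,0,-0.06],[0,0,0],-1],[[0,0,-0.06],[0,0,0],-1],[[0,0,-0.06],[0,0,0],-1],[[0,0,0],[0,0,0],-1]])

```text
clock: 9.3
tcp_pos: [0.5483, -0.1464, 0.1423]
orientation: [-0.0, -0.078, 0.997, 0.0]
wrist_force: [0.3, -0.4, -6.6]
finger_gap: 0.0043
```

>>> move_arm(commands=[[[0,0,-0.02],[0,0,0],-1],[[0,0,-0.02],[0,0,0],-1]])

```text
clock: 9.5
tcp_pos: [0.5483, -0.1462, 0.1422]
orientation: [0.0, -0.078, 0.997, 0.0]
wrist_force: [-4.2, 3.6, 8.7]
finger_gap: 0.0041
```

>>> move_arm(commands=[[[0,0,-0.02],[0,0,0],-1],[[0,0,0],[0,0,0],-1]])

```text
clock: 9.7
tcp_pos: [0.5483, -0.1462, 0.1422]
orientation: [0.001, -0.078, 0.997, -0.0]
wrist_force: [-5.4, 3.2, 9.3]
finger_gap: 0.0039
```

Touched down at z=0.1422 as predicted, but about 1 mm off the line. I'll lift slightly, correct, and set it down again.

>>> move_arm(commands=[[[0,0,0.1],[0,0,0],-1],[[0.03,0,0],[0,0,0],-1],[[0,0,0],[0,0,0],-1],[[0,0,0],[0,0,0],-1]])

```text
clock: 10.1
tcp_pos: [0.5494, -0.1465, 0.1435]
orientation: [-0.0, -0.077, 0.997, 0.0]
wrist_force: [0.1, 0.3, -6.8]
finger_gap: 0.0039
```

Run:
```python
from h import *
np.set_printoptions(precision=4,suppress=True)
S=cam("scene");im=S["frame"][:,:,::-1];cv2.imwrite("pics/full2.png",im)
cv2.imwrite("pics/k.png",cv2.resize(im[200:260,170:250],None,fx=10,fy=10,interpolation=cv2.INTER_CUBIC))
print(env.get_state()["tcp_pos"],env.get_state()["wrist_force"])
```

```text
[ 0.5494 -0.1465  0.1435] [-0.3248 -0.3541 -6.5008]
```

View pics/k.png

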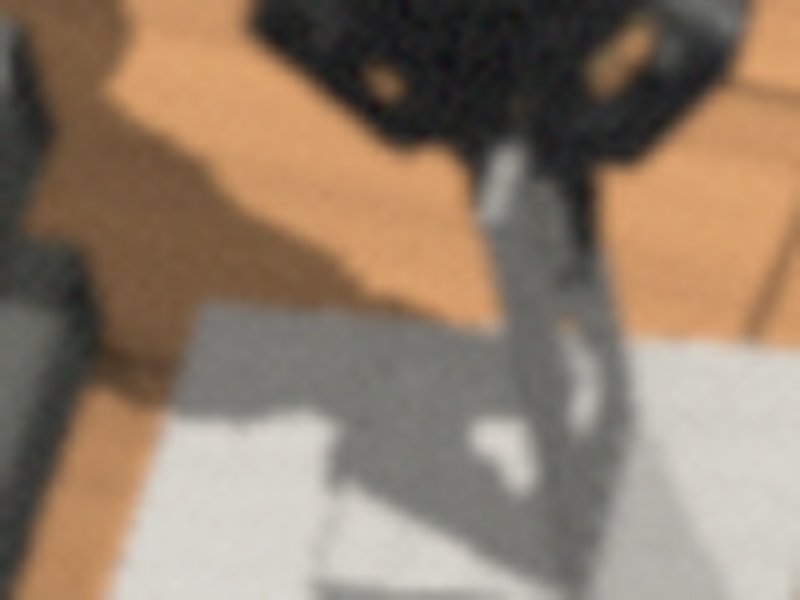

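>>> move_arm(commands=[[[0,0,-0.02],[0,0,0],-1],[[0,0,-0.02],[0,0,0],-1],[[0,0,0],[0,0,0],-1]], newtons=40)

```text
clock: 10.45
tcp_pos: [0.5495, -0.1464, 0.1423]
orientation: [-0.0, -0.077, 0.997, 0.0]
wrist_force: [-0.1, -1.1, -6.7]
finger_gap: 0.0042
```

>>> move_arm(commands=[[[0,0,-0.015],[0,0,0],-1],[[0,0,0],[0,0,0],-1]], newtons=20)

```text
clock: 10.65
tcp_pos: [0.5495, -0.1464, 0.1422]
orientation: [0.0, -0.077, 0.997, 0.0]
wrist_force: [-1.1, 0.9, -3.1]
finger_gap: 0.0038
```

Standing on the plate with a light load. Opening slowly.

>>> move_arm(commands=[[[0,0,0],[0,0,0],-0.8],[[0,0,0],[0,0,0],-0.6],[[0,0,0],[0,0,0],-0.3],[[0,0,0],[0,0,0],0.1],[[0,0,0],[0,0,0],0.4]])

```text
clock: 11.15
tcp_pos: [0.5498, -0.1466, 0.1422]
orientation: [0.0, -0.077, 0.997, -0.0]
wrist_force: [0.1, -0.2, -0.0]
finger_gap: 0.0577
```

>>> move_arm(commands=[[[0,0,0],[0,0,0],0.5],[[0,0,0],[0,0,0],0.5],[[0,0,0.2],[0,0,0],0.5],[[0,0,0.5],[0,0,0],0.5],[[0,0,0.8],[0,0,0],0.5]])

```text
clock: 11.65
tcp_pos: [0.5483, -0.146, 0.2012]
orientation: [-0.002, -0.077, 0.997, 0.001]
wrist_force: [0.9, 0.2, 0.6]
finger_gap: 0.0641
```

>>> move_arm(commands=[[[0,0,1],[0,0,0],0.5],[[0,0,1],[0,0,0],0.5],[[-0.6,0.5,0.4],[0,0,0],0.5],[[-0.9,0.8,0],[0,0,0],0.5],[[-0.9,0.8,0],[0,0,0],0.5]])

```text
clock: 12.15
tcp_pos: [0.4531, -0.0621, 0.2991]
orientation: [0.001, -0.077, 0.997, -0.0]
wrist_force: [-0.6, 0.6, 0.3]
finger_gap: 0.0639
```

>>> move_arm(commands=[[[-0.9,0.8,0],[0,0,0],0.5],[[-0.6,0.8,0],[0,0,0],0.5],[[0,0.8,0],[0,0,0],0.5],[[0,0.8,0],[0,0,0],0.5],[[0,0,0],[0,0,0],0.5]])

```text
clock: 12.65
tcp_pos: [0.393, 0.0682, 0.2989]
orientation: [0.001, -0.08, 0.997, 0.0]
wrist_force: [0.8, 0.6, -0.2]
finger_gap: 0.0642
```

Run:
```python
from h import *
for n,(y,x) in dict(scene=(180,170),top=(190,375)).items():
    d=cam(n); im=d["frame"][:,:,::-1]
    cv2.imwrite(f"pics/z_{n}.png",im)
    cv2.imwrite(f"pics/zc_{n}.png",cv2.resize(im[y:y+100,x:x+130],None,fx=6,fy=6,interpolation=cv2.INTER_CUBIC))
print(env.get_state()["tcp_pos"])
```

```text
[0.39346415 0.06601831 0.29850962]
```

View pics/zc_scene.png

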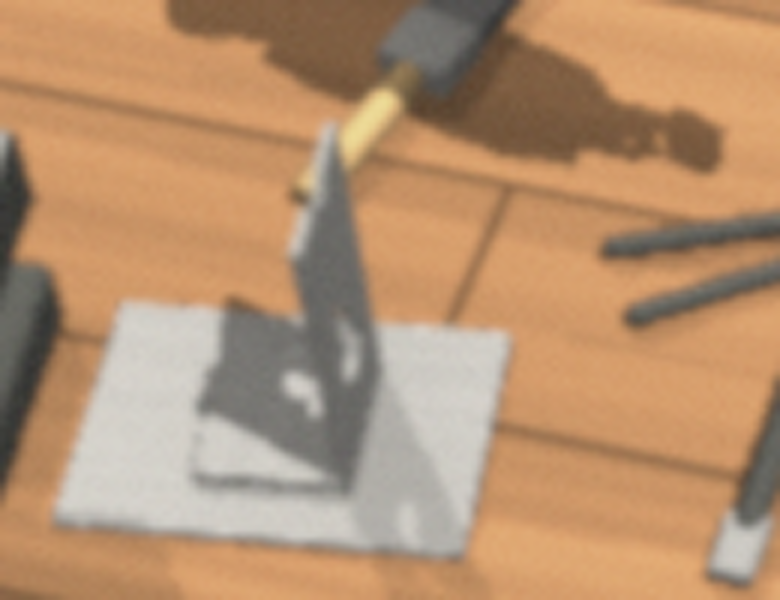

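View pics/zc_top.png

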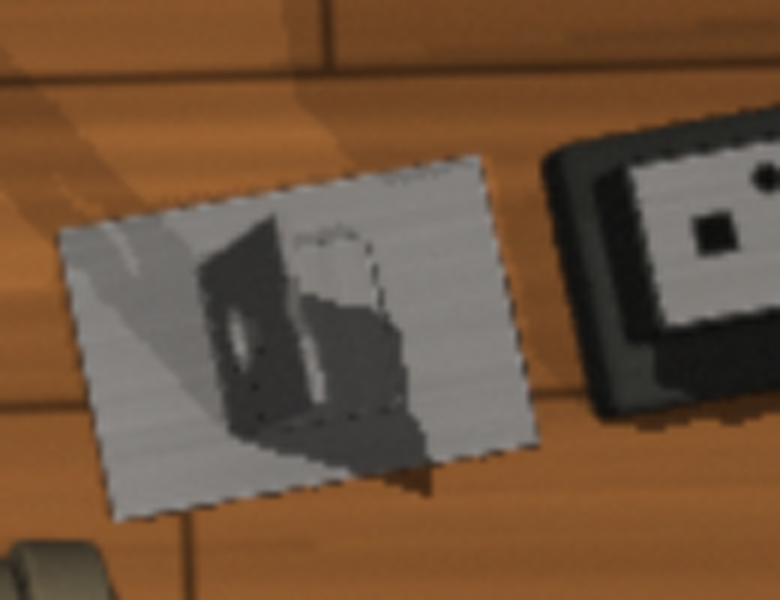

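View pics/z_scene.png

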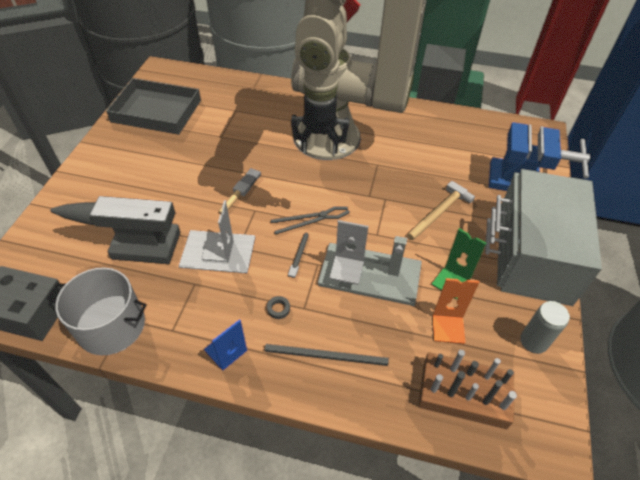

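The rest stands upright, wholly on the plate (scene about (220,240) px, top about (425,245) px). The flat rest is still hanging and the bystanders are in place. One last check on the fit.

Run:
```python
from h import *
np.set_printoptions(precision=4,suppress=True)
S=cam("scene");T=cam("top")
pt=full([[198,268],[232,435],[277,213],[325,403],[372,240],[408,408]],(375,190))
Lt=[[0,38,0],[0,-38,0],[0,38,170],[5,-38,170],[75,38,8],[75,-38,8]]
ps=full([[290,258],[335,122],[192,480],[345,495],[380,370]],(170,180))
Ls=[[5,38,170],[0,-38,170],[75,38,8],[0,38,0],[0,-38,0]]
an=[.5547,-.1814,.155]
for o in ([(T,pt,Lt)],[(S,ps,Ls)],[(T,pt,Lt),(S,ps,Ls)]):
    a,e=fit(o,[.55,-.145,-1.41],z=.006)
    w=pose(a,[[2.5,0,0],[37.5,0,0]])[:,:2]-an[:2]
    c,s=np.cos(an[2]),np.sin(an[2]); print(a,abs(e).max(),"yaw err deg",np.degrees(a[2]-(an[2]-np.pi/2)),"notch, foot in anvil mm",1000*w@np.array([[c,-s],[s,c]]))
```

```text
[ 0.5484 -0.144  -1.4335] 0.6641664655992372 yaw err deg -1.016831405745156 notch, foot in anvil mm [[-0.5151 35.4385]
 [-1.1362  0.444 ]]
[ 0.5504 -0.1439 -1.3875] 1.3238650922673685 yaw err deg 1.620894751716172 notch, foot in anvil mm [[ 1.6266 35.2239]
 [ 2.6166  0.2379]]
[ 0.5489 -0.1441 -1.4238] 1.6451909710283985 yaw err deg -0.4573521667001068 notch, foot in anvil mm [[ 0.0479 35.2338]
 [-0.2315  0.2349]]
```

```bash
python3 -c "
from workcell import job
print(job.hand_in())"
```

```text
the job is handed in; nothing more can be done
None
```

The notched rest is off its stud and standing upright on the steel plate, released, with the gripper well clear of it. I handed the job in at about 13 s on the robot's clock; hand-in reports no verdict.

- **How it went:** I raised it 35 mm, drew it 39 mm along the stand's +x and carried it over. At the first touchdown, about 9 N, it was roughly 1 mm off the line. I lifted it 1–2 mm, shifted it and set it down again before letting go.
- **Placement:** fitting both cameras together puts the notch within about 0.1 mm of the anvil's middle line. The turn error is about 0.5°, and the foot's centre is within 0.5 mm of the plate's centre.
- **Where the checks disagree:** the top camera alone gives a notch offset of −0.5 mm and a turn of −1.0°. The scene camera alone gives +1.6 mm and +1.6°. I take that as corner-reading and calibration noise; the arm's own pose reading agreed with the target to about 0.1°.
- **Everything else:** the last scene picture shows the flat-topped rest still hanging, and the bystanders look unmoved by eye.

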